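# Pen stand, hole up

### The job

The grey concrete pen stand lies on its side on the study desk: find which end has the pen hole (the other has only a flat round rubber pad that looks much like it), turn the stand hole-up, and hold it upright in the gripper over the middle of the open notebook, with at least 5 cm of air above the page, ready for a pen. Finish while still holding it there, quite still, and leave everything else on the desk where it is.

Things in the scene. Friction and masses are not known exactly. Their poses are not given: they have to be found in the camera images.
- pen_stand: loose grey cast-concrete block 44 x 44 mm in section, 62 mm long, 170 to 340 g, lying on a long side, its length level, in any direction. One end has the blind pen hole (19 mm across, 45 mm deep), the other a flat dark rubber pad, 19 mm. Origin at the centre of the block, 22 mm above the desk at the start; z runs along the length and points out of the hole; x and y are square to the long sides
- pen_stand_hole (a point): centre of the mouth of the hole, 31 mm from the block's origin along its z axis
- notebook: open notebook with white ruled pages and a blue cover, fixed to the desk, 155 mm (its x) by 212 mm (its y) and 9 mm high; origin at the centre of its underside. The stand and the notebook are on opposite sides of the desk's middle line, either way round
- notebook_mid (a point): middle of the open notebook, on top of its spine, 9 mm above the desk
- highlighter: white flat-sided highlighter with a grey cap, 110 x 23 x 17 mm, lying between the two working spots; origin on its underside; stays where it is
- eraser: white eraser in a paper sleeve, 46 x 23 x 13 mm; origin at the centre of its underside; stays where it is
- stapler: black stapler, 35 x 115 x 40 mm; origin at the centre of its underside; stays where it is
- sharpener: metal pencil sharpener, 26 x 34 x 18 mm; origin at the centre of its underside; stays where it is
- glue_stick: glue stick standing upright, white with a red cap, 28 mm across, 87 mm high; origin at the centre of its foot; stays where it is
Mind the look-alikes: they are no part of the job. Several things look just like the pen_stand: the one meant starts farthest from the robot's base.

How it is judged:
By the outcome, as a careful person would: the job done as asked, in the order asked, and still so for the second after the job is handed in, while the arm keeps its last pose, push and grip.
It also fails if it takes over 58 s, if anything falls off the work surface, if the arm or the gripper's body presses on something with over 40 N, if the wrist force passes 120 N, or if a joint passes its speed limit or range.

### The arm

A 6-joint arm with a two-finger parallel gripper is mounted at the origin on the work surface. World frame = base frame: x ahead of the robot, y to its left, z up, the work surface at z = 0. Lengths are in m, angles in rad, forces in N, time in s.
With the tool pointing down it reaches from about 0.325 to 0.85 m from the base axis. Payload 15.5 kg.
Tool frame: the origin (TCP) lies on the centre line of the jaws, within the pads' length; the fingertips stand 8 mm ahead of it and the grasp point (between the pads) lies 11 mm behind it (env.nose_length is the distance from the TCP to the fingertips, in m); z points along the fingers, y is the direction in which the jaws open and shut (so a half turn about z gives the same grasp; the last joint's range is limited). The gripper opens to 91 mm and grips with 3 to 60 N. Pads are 32 mm wide; open, the fingers measure 118 mm over their backs; the gripper's body (76 mm by 178 mm) begins 60 mm behind the grasp point.
Start: joints at [1.01, 0.494, 1.345, -0, 1.302, -0.096], TCP at [0.28, 0.559, 0.222] pointing down, gripper open.
Joint ranges: [-2.91, 2.91], [-0.82, 2.16], [0.22, 2.67], [-1.22, 4.37], [0.12, 2.79], [-3.08, 3.08]. Speed limits (rad/s): [1.89, 1.89, 2.57, 3.01, 3.01, 3.01].

### API

Orientations are given as a unit quaternion [w, x, y, z].
In Python, from station import env, capture gives the robot as it stands.
- The arm moves only by the tool send_rows, never from a script. Its arguments are lists of equal length, an entry for each row: "xyz": the shift along the tool's x, y, z in mm, a list of three; "angular": the turn, a rotation vector about the tool's x, y, z in degrees, a list of three; "gripper": the opening in per cent of the stroke, from 0 (shut) to 100 (fully open). In form: {"xyz": [[x, y, z], ...], "angular": [[wx, wy, wz], ...], "gripper": [gripper, ...]}. A call has exactly 8 rows; each row is the pose to reach, as a shift and turn from the pose commanded when the call began, along the tool's axes at that moment; what a row does not reach only later rows make up. A row lasts 1/10 s, in which the tool goes at most 50 mm and 8.59 degrees, less where a joint would pass 70% of its speed; a pose out of reach is approached as far as the arm can. A call with a gripper value outside its range is refused whole. The fingers move at their own pace and stop on an object; "grip_force" is the grip in N (left out, the last holds). Time passes only in rows, so rows that repeat a pose let the fingers close, or fill a call up. It gives the time, the measured TCP pose, the force and the opening at its end, in the units of the state.
- env.sense(): the state, without advancing time (a new reading comes with each control period).
- capture(name): name is "scene" or "side" or "wrist"; returns a dict with "frame" (400x640x3 uint8, blue, green, red), "range_z" (400x640 float32, m along the optical axis (not along the pixel's ray), 0 where there is no reading), "fx", "fy", "cx", "cy" (pixels), "cam_to_world" (4x4, takes a point from camera to world coordinates); the wrist camera has in their place "tool_from_camera" (4x4, takes a point from camera to tool coordinates, whose origin is the TCP and whose axes are the flange's). Camera axes: x right, y down, z forward; pixel columns grow to the right and rows downward; lengths in m; the calibration is good to about 2 mm. A picture is of the moment at which its call begins: read the wrist's pose just before it.
- env.hand_in(): hands the job in, once; it reports no verdict.
The state is a dict: "clock": time; "joints": joint angles; "qd": joint speeds; "effort": joint torques, N m; "tcp_pos": TCP position; "tool_rot": TCP orientation; "contact_force": force on the tool from outside, world axes, zero at the start; "moment": the same for the moment, N m; "width": opening from 0.0 (shut) to 1.0 (fully open).
Only numpy, scipy, OpenCV 4.12 (cv2) and the standard library are available. Lean on these libraries where they do the work, as an engineer would, in place of code of your own. Each camera call takes 0.05 s, during which the arm holds its last target.

## Working session

There is one attempt and no reset: what is moved stays moved. The work goes in short steps, Python scripts to look and compute and a tool call to move; the robot and the scene stay as the last step left them, time stands still between calls to the robot, and variables do not carry over. Pictures are saved under pics/ and viewed, and the job is handed in when it is done.

Besides the shell and the picture viewer there is one more tool, called after "Call:" by a JSON object that holds its "method" and its "body". send_rows: Moves the arm, as the interface text tells. Its arguments: {"type":"object","properties":{"xyz":{"type":"array"},"angular":{"type":"array"},"gripper":{"type":"array"},"grip_force":{"type":"number"}},"required":["xyz","angular","gripper"]}

```bash
ls; mkdir -p pics
cat > h.py <<'E'
import numpy as np, cv2, pickle
from station import env, capture
def snap(n,tag):
    s=env.sense(); c=capture(n); c['s']=s
    cv2.imwrite(f'pics/{tag}.png',c['frame']); pickle.dump(c,open(f'pics/{tag}.pkl','wb')); return c
def R(q):
    from scipy.spatial.transform import Rotation as Ro
    return Ro.from_quat([q[1],q[2],q[3],q[0]]).as_matrix()
def c2w(c):
    if 'cam_to_world' in c: return np.array(c['cam_to_world'])
    T=np.eye(4);T[:3,:3]=R(c['s']['tool_rot']);T[:3,3]=c['s']['tcp_pos']
    return T@np.array(c['tool_from_camera'])
def cloud(c):
    z=c['range_z'];v,u=np.indices(z.shape)
    p=np.stack([(u-c['cx'])/c['fx']*z,(v-c['cy'])/c['fy']*z,z],-1)
    T=c2w(c);return p@T[:3,:3].T+T[:3,3]
E
python3 - <<'E'
from h import *
for n in ['scene','side','wrist']:
    c=snap(n,n+'0'); print(n,c['fx'],c2w(c).round(3).tolist())
print(env.sense())
E
```

```text
pics
scene 377.96371614222005 [[0.05, 0.847, -0.53, 0.976], [0.999, -0.035, 0.038, -0.021], [0.014, -0.531, -0.847, 0.701], [0.0, 0.0, 0.0, 1.0]]
side 419.2770342985492 [[-0.745, -0.4, 0.535, 0.139], [-0.668, 0.438, -0.602, 0.51], [0.006, -0.805, -0.593, 0.56], [0.0, 0.0, 0.0, 1.0]]
wrist 285.61255964022416 [[0.448, 0.855, 0.262, 0.205], [0.894, -0.428, -0.133, 0.595], [-0.002, 0.294, -0.956, 0.383], [0.0, 0.0, 0.0, 1.0]]
{'clock': 0.15, 'joints': array([ 1.01052607e+00,  4.94044583e-01,  1.34591820e+00, -6.70303445e-06,
        1.30247403e+00, -9.54990416e-02]), 'qd': array([-0.00164473, -0.00326852, -0.00098807, -0.00039223,  0.00100116,
       -0.00117137]), 'effort': array([ 3.18759576e-04, -8.79202366e+01, -3.82044697e+01,  7.06730084e-02,
        5.02433453e-02, -4.75956631e-05]), 'tcp_pos': array([0.28000751, 0.55849999, 0.22149658]), 'tool_rot': array([-1.32868664e-04,  2.30298772e-01,  9.73119878e-01, -4.00636425e-04]), 'contact_force': array([-0.49799065, -0.20113021, -0.46541299]), 'moment': array([ 0.02379889, -0.01167421, -0.06961507]), 'width': 1.0034268414198815}
```

View pics/scene0.png

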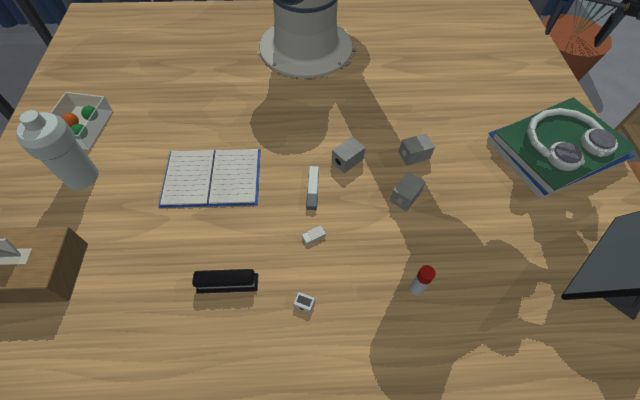

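View pics/side0.png

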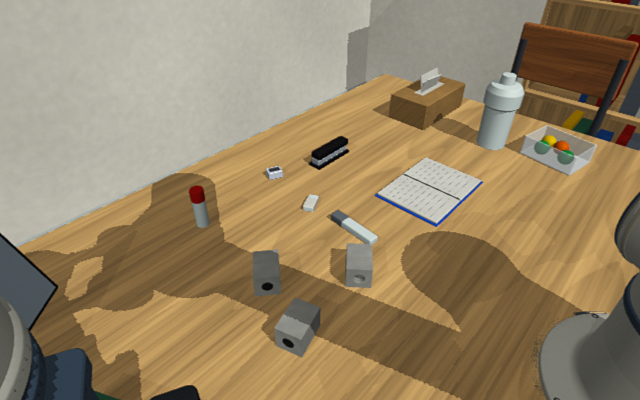

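View pics/wrist0.png

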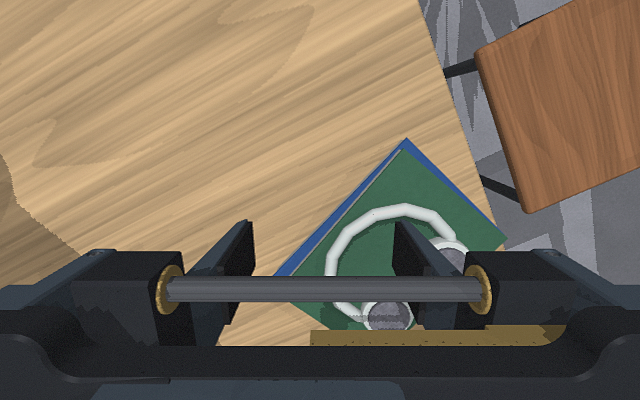

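Three candidates for the stand, in scene pixels: (348,155), (416,150) and (407,190). In the side view they are at (360,265), (298,327) and (265,272). I'll measure all three and crop them.

Run:
```python
from h import *
ims=[]
for tag,cs in [('scene0',[(348,155),(416,150),(407,190)]),('side0',[(360,265),(298,327),(265,272)])]:
    c=pickle.load(open(f'pics/{tag}.pkl','rb'));P=cloud(c)
    row=[]
    for (u,v) in cs:
        r=38;sl=(slice(v-r,v+r),slice(u-r,u+r));Q=P[sl].reshape(-1,3)
        row.append(cv2.resize(c['frame'][sl],(266,266),interpolation=cv2.INTER_CUBIC))
        f=c['frame'][sl].reshape(-1,3).astype(int);grey=(f.max(1)-f.min(1))<25
        t=Q[(Q[:,2]>.040)&(Q[:,2]<.05)&grey]
        rect=cv2.minAreaRect((t[:,:2]*1000).astype(np.float32))
        print(tag,(u,v),len(t),t[:,2].mean().round(4),rect,np.hypot(*rect[0]))
    ims.append(np.hstack(row))
cv2.imwrite('pics/crop0.png',np.vstack(ims))
c=pickle.load(open('pics/scene0.pkl','rb'));P=cloud(c)
for (u,v) in [(162,205),(258,204),(258,151),(171,152),(210,178),(313,188),(313,236),(425,275),(225,280),(304,302)]:print((u,v),P[v,u].round(3))
```

```text
scene0 (348, 155) 451 0.0448 ((428.70550537109375, 83.26455688476562), (45.20591735839844, 63.5328483581543), 37.96332931518555) 436.7166092200997
scene0 (416, 150) 743 0.045 ((466.56695556640625, 229.13047790527344), (72.95590209960938, 166.32156372070312), 74.23503875732422) 519.7937090150322
scene0 (407, 190) 563 0.0449 ((503.6254577636719, 217.0537109375), (56.79092025756836, 137.9027557373047), 63.45711898803711) 548.4076176890761
side0 (360, 265) 682 0.0428 ((428.6665954589844, 84.42643737792969), (43.456642150878906, 63.220699310302734), 38.23386764526367) 436.90144585561404
side0 (298, 327) 1086 0.0428 ((418.9852294921875, 244.35028076171875), (44.0419921875, 63.35523986816406), 16.422555923461914) 485.0316301448307
side0 (265, 272) 852 0.0429 ((499.03533935546875, 219.14402770996094), (56.268245697021484, 145.68490600585938), 65.39729309082031) 545.0324529847484
(162, 205) [ 0.537 -0.325  0.006]
(258, 204) [ 0.539 -0.121 -0.   ]
(258, 151) [ 0.394 -0.126  0.004]
(171, 152) [ 0.397 -0.325  0.014]
(210, 178) [ 0.472 -0.229  0.009]
(313, 188) [ 0.514 -0.     0.018]
(313, 236) [ 0.627 -0.005  0.012]
(425, 275) [0.748 0.182 0.087]
(225, 280) [ 0.725 -0.169  0.041]
(304, 302) [ 0.765 -0.027  0.019]
```

View pics/crop0.png

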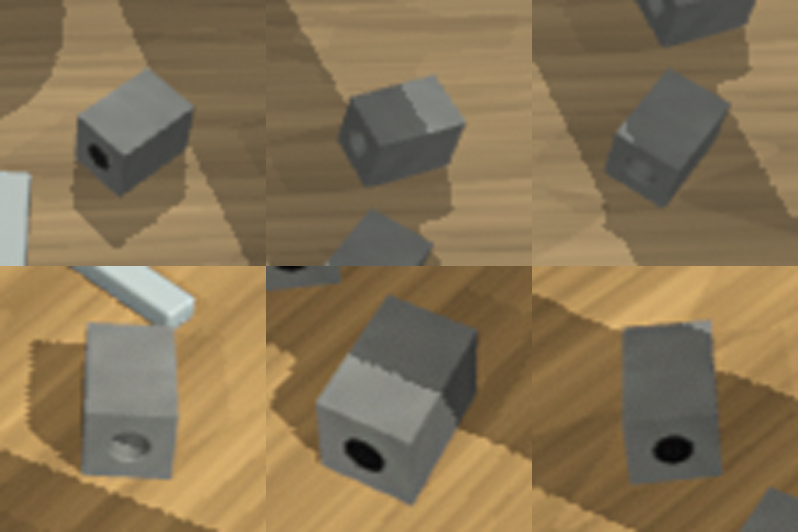

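```bash
cat > ana.py <<'E'
from h import *
import scipy.ndimage as ni
# block 3 isolate: top points by connected component containing seed
def top(tag,seed):
    c=pickle.load(open(f'pics/{tag}.pkl','rb'));P=cloud(c)
    f=c['frame'].astype(int);g=(f.max(2)-f.min(2))<25
    m=(P[...,2]>.039)&(P[...,2]<.05)&g
    l,n=ni.label(m);k=l[seed[1],seed[0]];t=P[l==k]
    r=cv2.minAreaRect((t[:,:2]*1000).astype(np.float32));return c,P,t,r
if __name__=='__main__':
  for tag,seeds in [('scene0',[(350,152),(418,143),(408,185)]),('side0',[(360,255),(303,313),(265,262)])]:
    for s in seeds:
        c,P,t,r=top(tag,s);b=cv2.boxPoints(r)
        print(tag,s,len(t),np.round(r[0],1),np.round(r[1],1),round(r[2],1),np.hypot(*r[0]).round(1))
        ctr=np.array(r[0])/1000; L=r[1];a=np.radians(r[2]);ax=np.array([np.cos(a),np.sin(a)])
        if L[1]>L[0]: ax=np.array([-ax[1],ax[0]])
        ay=np.array([-ax[1],ax[0]])
        # local coords
        d=P[...,:2]-ctr; x=d@ax; y=d@ay; z=P[...,2]
        for sg in (1,-1):
            disc=(np.hypot(y,z-.022)<.008)&(abs(x*sg-.031)<.05)&(x*sg>-.02)&(x*sg<.036)
            ring=(np.hypot(y,z-.022)>.011)&(abs(y)<.019)&(z>.005)&(z<.038)&(x*sg<.036)&(x*sg>.02)
            if disc.sum()>3: print('   end dir',(sg*ax).round(3),'disc n',disc.sum(),'x mm pct',np.percentile(x[disc]*sg*1000,[5,25,50,75,95]).round(1),'ring',ring.sum(),np.median(x[ring]*sg*1000).round(1) if ring.any() else '')
E
python3 ana.py
```

```text
scene0 (350, 152) 460 [428.7  83.3] [45.2 63.5] 38.0 436.7
   end dir [ 0.615 -0.788] disc n 20 x mm pct [29.7 30.1 30.6 31.3 32.2] ring 79 30.3
scene0 (418, 143) 447 [418.9 242.9] [45.3 62.5] 16.3 484.2
   end dir [ 0.281 -0.96 ] disc n 4 x mm pct [25.3 26.5 28.  29.4 30.5] ring 72 30.4
scene0 (408, 185) 543 [533.7 201.7] [44.6 64.1] 48.9 570.6
   end dir [ 0.754 -0.657] disc n 12 x mm pct [23.7 25.3 26.6 29.  30.5] ring 108 30.7
side0 (360, 255) 695 [428.7  84.4] [43.5 63.2] 38.2 436.9
side0 (303, 313) 1103 [419.  244.3] [44.1 63.4] 16.4 485.0
   end dir [-0.282  0.96 ] disc n 53 x mm pct [29.8 30.3 30.6 30.9 31.4] ring 199 30.2
side0 (265, 262) 721 [534.2 202.4] [42.4 65.2] 49.2 571.2
   end dir [-0.757  0.653] disc n 47 x mm pct [29.5 30.2 30.7 31.3 32.4] ring 216 30.3
```

Only the ring and disc depths tell the ends apart. On all three blocks the black disc is flush (the pad), and the greyer disc seen from the scene camera is recessed (the hole). The target is the farthest block, scene (407,190): centre (0.534, 0.202), 0.571 m from the base, hole pointing along (0.755, -0.655). Next I move above it and check with the wrist camera.

Call:
{"method": "send_rows", "body": {"xyz": [[-15, -8, 0], [-50, -27, 0], [-90, -48, 0], [-130, -69, 0], [-170, -90, 0], [-205, -109, 0], [-230, -122, 0], [-240, -127, 0]], "angular": [[0, 0, 1], [0, 0, 3], [0, 0, 5], [0, 0, 8], [0, 0, 10], [0, 0, 12], [0, 0, 14], [0, 0, 14.3]], "gripper": [100, 100, 100, 100, 100, 100, 100, 100]}}

```text
clock: 0.95
tcp_pos: [0.4391, 0.3348, 0.2219]
tool_rot: [0.0, 0.352, 0.936, -0.0]
contact_force: [0.0, -0.0, -0.3]
width: 0.999
```

```bash
cat >> h.py <<'E'
def log():
    s=env.sense(); open('log.txt','a').write(repr([list(map(float,s['joints'])),list(map(float,s['tcp_pos'])),list(map(float,s['tool_rot']))])+'\n'); return s
def rel(target,Rt=None):
    s=env.sense();M=R(s['tool_rot']);d=M.T@(np.array(target)-s['tcp_pos'])*1000
    print('shift mm',d.round(1))
    if Rt is not None:
        from scipy.spatial.transform import Rotation as Ro
        print('turn deg',np.degrees(Ro.from_matrix(M.T@Rt).as_rotvec()).round(2))
E
echo "[[1.01052607,.494044583,1.34591820,-6.7e-6,1.30247403,-.0954990416],[.28000751,.5585,.22149658],[-1.32868664e-04,2.30298772e-01,9.73119878e-01,-4.00636425e-04]]" > log.txt
python3 - <<'E'
from h import *
s=log();print(s['joints'].round(3),s['tcp_pos'],s['clock'],s['width'])
snap('wrist','w1')
d=np.array([.755,-.655,0]);d/=np.linalg.norm(d);z=np.array([0,0,-1.]);x=-d;Rt=np.stack([x,np.cross(z,x),z],1)
rel([.534,.202,.12],Rt)
E
```

```text
[ 5.440e-01  3.920e-01  1.527e+00 -1.000e-03  1.224e+00 -3.090e-01] [0.43914588 0.3347573  0.22190535] 0.95 0.9991873487667042
shift mm [-158.6  -37.8  102. ]
turn deg [-0.02  0.03 -0.17]
```

View pics/w1.png

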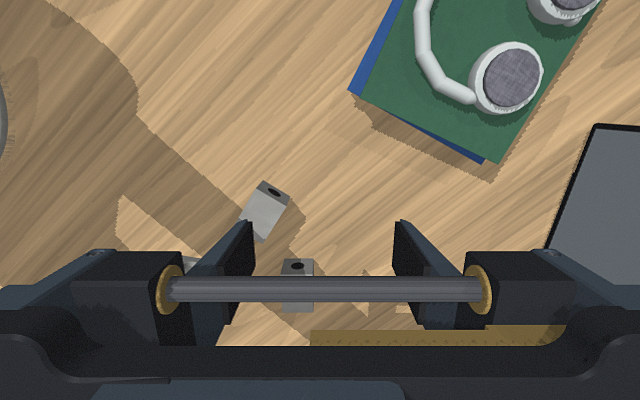

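The wrist view shows the target between the fingers at (297,285), with its black pad end at (297,265), and the neighbouring block at (265,210). I continue to above it.

Call:
{"method": "send_rows", "body": {"xyz": [[-12, -3, 6], [-40, -9, 24], [-75, -18, 46], [-110, -26, 68], [-138, -33, 88], [-153, -36, 98], [-158.6, -37.8, 102], [-158.6, -37.8, 102]], "angular": [[0, 0, 0], [0, 0, 0], [0, 0, 0], [0, 0, 0], [0, 0, 0], [0, 0, 0], [0, 0, 0], [0, 0, -0.2]], "gripper": [100, 100, 100, 100, 100, 100, 100, 100]}}

```text
clock: 1.8
tcp_pos: [0.5325, 0.2054, 0.1197]
tool_rot: [-0.0, 0.348, 0.938, -0.0]
contact_force: [0.4, 0.2, 1.1]
width: 0.997
```

Run:
```python
from h import *
s=log();print(s['joints'].round(3),s['tcp_pos'],s['clock'],s['width'])
snap('wrist','w2');c=snap('scene','s2');snap('side','d2')
cv2.imwrite('pics/c2.png',np.hstack([cv2.resize(c['frame'][120:260,320:500],(360,280)),cv2.resize(pickle.load(open('pics/d2.pkl','rb'))['frame'][180:360,180:400],(342,280))]))
```

```text
[ 0.263  0.538  1.596  0.     1.009 -0.597] [0.53254418 0.20542594 0.11967058] 1.8 0.9969567420379957
```

View pics/w2.png

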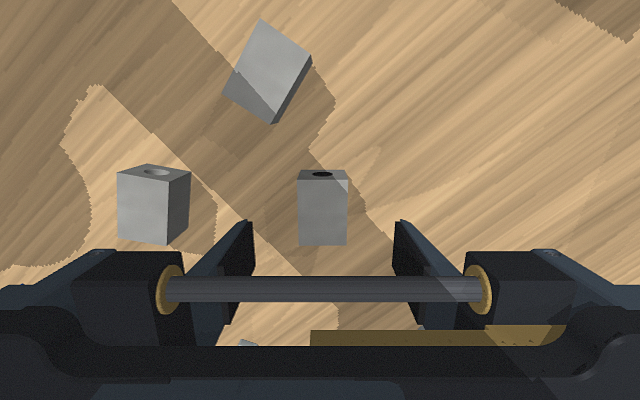

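View pics/c2.png

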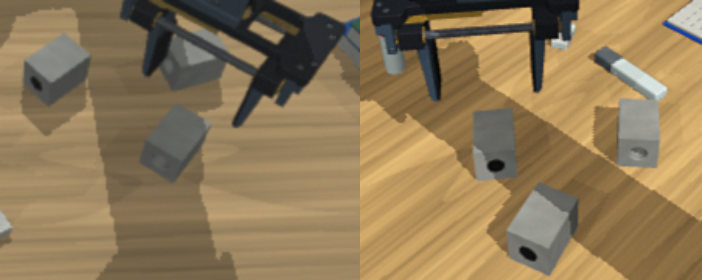

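The wrist view has the target at (322,210), pad end black at (322,174). The other blocks are at (155,205), with an open hole, and (268,72). I refine the pose from the wrist depth image.

Run:
```python
from h import *
from ana import top
for tag,s in [('w2',(322,215)),('scene0',(408,185)),('side0',(265,262))]:
    c,P,t,r=top(tag,s); print(tag,len(t),r, t[:,2].mean())
s=env.sense();M=R(s['tool_rot']);print(M.round(3).tolist())
rel([.534,.202,.014])
# local footprint in tool coordinates
c,P,t,r=top('w2',(322,215)); q=(t-s['tcp_pos'])@M; print(np.percentile(q,[0,2,50,98,100],axis=0).round(4))
```

```text
w2 3299 ((534.6482543945312, 200.95196533203125), (44.078338623046875, 62.91751480102539), 49.338951110839844) 0.0428549442740268
scene0 543 ((533.7289428710938, 201.66412353515625), (44.57384490966797, 64.10894775390625), 48.92578887939453) 0.04493851459300736
side0 721 ((534.1638793945312, 202.42799377441406), (42.361080169677734, 65.19087219238281), 49.22676467895508) 0.04281426331883423
[[-0.759, 0.652, 0.001], [0.652, 0.759, 0.0], [-0.0, 0.001, -1.0]]
shift mm [ -3.9  -2.4 106.7]
[[-0.0365 -0.0248  0.0758]
 [-0.0346 -0.0237  0.0765]
 [-0.0029 -0.0027  0.0778]
 [ 0.0256  0.0184  0.0793]
 [ 0.0264  0.0193  0.0806]]
```

Call:
{"method": "send_rows", "body": {"xyz": [[0, 0, -10], [0, 0, -30], [0, 0, -55], [0, 0, -80], [0, 0, -100], [0, 0, -115], [0, 0, -120], [0, 0, -120]], "angular": [[0, -3, 0], [0, -9, 0], [0, -16, 0], [0, -24, 0], [0, -32, 0], [0, -38, 0], [0, -40, 0], [0, -40, 0]], "gripper": [100, 100, 100, 100, 100, 100, 100, 100]}}

```text
clock: 2.75
tcp_pos: [0.5318, 0.2069, 0.2407]
tool_rot: [0.321, 0.326, 0.881, -0.118]
contact_force: [-0.1, 0.6, 0.4]
width: 0.996
```

```bash
cat > kin.py <<'E'
from h import *
from scipy.spatial.transform import Rotation as Ro
from scipy.optimize import least_squares
rz=lambda a:Ro.from_euler('z',a).as_matrix()
ry=lambda a:Ro.from_euler('y',a).as_matrix()
def fk(p,q):
    H,a,L1,L2,e,L3=p[:6]
    A=rz(q[0]);t=A@np.array([a,0,H])
    A=A@ry(q[1]);t=t+A@np.array([0,0,L1])
    A=A@ry(q[2]);t=t+A@np.array([e,0,L2])
    A=A@rz(S4*q[3]);A=A@ry(q[4]);t=t+A@np.array([0,0,L3])
    return A@rz(S6*q[5]+O6),t
S4=1;S6=1;O6=0
D=[eval(l) for l in open('log.txt')]
def fit():
    global S4,S6,O6
    best=None
    for S4 in (1,-1):
      for S6 in (1,-1):
        for O6 in np.array([0,1,2,-1])*np.pi/2:
          f=lambda p:np.concatenate([np.concatenate([fk(p,q)[1]-t,(.3*(fk(p,q)[0]-R(w))).ravel()]) for q,t,w in D]+[1e-4*(p-[.3,0,.45,.4,0,.25])])
          r=least_squares(f,[.3,0,.45,.4,0,.25])
          if best is None or r.cost<best[0]-1e-9: best=(r.cost,r.x,S4,S6,O6)
    _,p,S4,S6,O6=best
    return p,best
if __name__=='__main__':
    p,b=fit();print(b)
    for q,t,w in D: print((fk(p,q)[1]-t).round(4),np.abs(fk(p,q)[0]-R(w)).max().round(4))
E
python3 - <<'E'
from h import *
s=log();print(s['joints'].round(3),s['tcp_pos'],s['tool_rot'],s['clock'])
E
python3 kin.py
```

```text
[ 0.65   0.404  1.714 -0.824  1.029  0.232] [0.53184653 0.20690991 0.24066603] [ 0.32134884  0.32574349  0.88128083 -0.11819564] 2.75
(np.float64(0.005488742129375519), array([0.16000048, 0.04207938, 0.58936714, 0.34220139, 0.11278283,
       0.25848098]), 1, 1, np.float64(1.5707963267948966))
[ 0.0501 -0.0323 -0.0008] 0.0
[ 0.0319 -0.0503  0.0019] 0.0
[ 0.0207 -0.0562  0.01  ] 0.0
[-0.0015 -0.0079 -0.0111] 0.0
```

```bash
python3 - <<'E'
s=open('kin.py').read()
s=s.replace("H,a,L1,L2,e,L3=p[:6]","H,a,L1,L2,e,L3,dy,w,wx=p").replace("[a,0,H]","[a,dy,H]").replace("t=t+A@np.array([0,0,L3])","t=t+A@np.array([wx,0,L3])").replace("A=A@rz(S4*q[3]);A=","A=A@rz(S4*q[3]);t=t+A@np.array([0,w,0]);A=")
s=s.replace(".25])",".25,0,0,0])").replace(".25,0,0,0])]",".25,0,0,0])]")
s=s.replace("r=least_squares(f,[.3,0,.45,.4,0,.25])","r=least_squares(f,[.3,0,.45,.4,0,.25,0,0,0])")
open('kin.py','w').write(s)
E
python3 kin.py
```

```text
(np.float64(2.502952403057891e-10), array([2.55993415e-01, 1.00131639e-03, 5.96799563e-01, 3.84399947e-01,
       1.17899913e-01, 3.44055700e-01, 5.95925759e-02, 7.37886469e-06,
       1.00146043e-03]), 1, 1, np.float64(1.5707963267948966))
[0. 0. 0.] 0.0
[-0. -0. -0.] 0.0
[ 0. -0.  0.] 0.0
[ 0.  0. -0.] 0.0
```

```bash
cat > ik.py <<'E'
from kin import *
p,_=fit()
lo=np.array([-2.91,-.82,.22,-1.22,.12,-3.08]);hi=np.array([2.91,2.16,2.67,4.37,2.79,3.08])
def ik(Rt,tt,q0):
    f=lambda q:np.concatenate([(fk(p,q)[1]-tt)*3,(fk(p,q)[0]-Rt).ravel()])
    r=least_squares(f,np.clip(q0,lo+.03,hi-.03),bounds=(lo+.02,hi-.02));return r.x,r.cost
def goal(psi,t,ctr):
    h=np.array([np.cos(psi),np.sin(psi),0]);u=np.array([0,0,1.])
    z=np.cos(t)*h-np.sin(t)*u; x=-(np.cos(t)*u+np.sin(t)*h)
    return np.stack([x,np.cross(z,x),z],1), np.array(ctr)+z*.011
E
python3 - <<'E'
from h import *
import scipy.ndimage as ni
c=pickle.load(open('pics/scene0.pkl','rb'));P=cloud(c);f=c['frame'].astype(int)
reg=np.zeros(f.shape[:2],bool);reg[140:215,150:270]=1
m=reg&((f[...,2]>150)&(f.max(2)-f.min(2)<40)|(f[...,0]>f[...,2]+40)); l,n=ni.label(ni.binary_closing(m));k=np.argmax(np.bincount(l.ravel())[1:])+1
t=P[l==k];print(cv2.minAreaRect((t[:,:2]*1000).astype(np.float32)),t[:,2].mean())
from ik import *
rng=np.random.default_rng(0)
ctr=[.467,-.224,.15]
for t in (0,20,40):
  for psi in np.arange(-180,180,30):
    Rt,tt=goal(np.radians(psi),np.radians(t),ctr);S=[]
    for _ in range(12):
        q,cst=ik(Rt,tt,rng.uniform(lo,hi))
        if cst<1e-7 and not any(np.abs(q-o).max()<.05 for o in S): S.append(q)
    for q in S: print(t,psi,q.round(2))
E
```

```text
((684.4620971679688, -189.4383087158203), (632.4041137695312, 231.7648162841797), 9.871522903442383) 0.011885939392698724
0 -180 [-0.35  1.24  0.89 -0.6   2.5   1.07]
0 -150 [-0.16  1.16  1.14 -0.88  2.19  0.96]
0 -120 [ 0.01  1.08  1.49 -1.11  1.85  1.07]
0 -60 [0.02 1.23 2.32 4.24 1.77 1.94]
0 0 [-1.26  1.37  2.45  1.82  1.76  0.92]
0 30 [-1.28  1.08  2.02  1.34  1.58  1.61]
0 60 [-1.14  1.06  1.61  1.01  1.84  1.96]
0 90 [-0.95  1.14  1.24  0.78  2.17  2.08]
0 120 [-0.75  1.22  0.95  0.49  2.48  1.97]
0 150 [-0.55  1.26  0.82 -0.05  2.64  1.53]
20 -180 [-0.35  1.07  0.99 -0.43  2.24  1.17]
20 -150 [-0.17  0.99  1.22 -0.71  1.96  0.98]
20 -120 [-0.02  0.89  1.55 -0.97  1.6   0.97]
20 -60 [-0.04  0.88  2.35  4.12  1.27  1.66]
20 0 [-1.19  0.97  2.48  2.03  1.35  1.28]
20 30 [-1.24  0.82  2.06  1.3   1.28  1.85]
20 60 [-1.11  0.86  1.66  0.9   1.6   2.08]
20 90 [-0.94  0.96  1.31  0.64  1.94  2.08]
20 120 [-0.75  1.05  1.04  0.36  2.23  1.9 ]
20 150 [-0.55  1.09  0.92 -0.03  2.36  1.54]
40 -180 [-0.38  0.88  1.15 -0.31  1.94  1.21]
40 -150 [-0.23  0.81  1.33 -0.55  1.7   0.95]
40 -120 [-0.11  0.71  1.61 -0.8   1.37  0.81]
40 -90 [-0.06  0.61  1.92 -1.16  0.98  0.81]
40 -60 [-0.18  0.55  2.24  4.31  0.68  1.14]
40 -30 [-0.6   0.56  2.44  3.05  0.73  1.59]
40 0 [-1.01  0.55  2.32  1.9   0.75  1.91]
40 30 [-1.1   0.58  2.02  1.13  1.01  2.22]
40 60 [-1.03  0.68  1.7   0.76  1.36  2.24]
40 90 [-0.89  0.78  1.4   0.51  1.69  2.12]
40 120 [-0.72  0.86  1.19  0.26  1.93  1.88]
40 150 [-0.55  0.9   1.09 -0.02  2.02  1.54]
```

Run:
```python
from h import *
import scipy.ndimage as ni
for tag,box in [('scene0',(145,210,155,265)),('side0',(155,228,370,490))]:
    c=pickle.load(open(f'pics/{tag}.pkl','rb'));P=cloud(c);f=c['frame'].astype(int)
    m=np.zeros(f.shape[:2],bool);a,b,e,g=box;m[a:b,e:g]=1
    m&=(f[...,0]>f[...,2]-14); l,n=ni.label(ni.binary_opening(m));k=np.argmax(np.bincount(l.ravel())[1:])+1
    t=P[l==k];print(tag,len(t),cv2.minAreaRect((t[:,:2]*1000).astype(np.float32)),np.percentile(t[:,2],[5,50,95]))
# obstacle heights
c=pickle.load(open('pics/scene0.pkl','rb'));P=cloud(c)
for uv in [(40,130),(95,100),(40,250),(300,60)]: print(uv,P[uv[1],uv[0]].round(3))
rel([.5345,.2015,.014])
d=np.array([-np.cos(np.radians(139.3)),-np.sin(np.radians(139.3)),0]);z=np.array([0,0,-1.]);Rt=np.stack([-d,np.cross(z,-d),z],1)
rel([.5345,.2015,.10],Rt)
```

```text
scene0 5333 ((685.24365234375, -190.4800567626953), (630.473876953125, 236.0914306640625), 9.689318656921387) [0.00394009 0.00968403 0.01177654]
side0 3314 ((364.3973693847656, 100.17401123046875), (191.1564178466797, 915.404052734375), 17.072052001953125) [0.00635837 0.00803052 0.00975059]
(40, 130) [ 0.465 -0.507  0.169]
(95, 100) [ 0.243 -0.527  0.037]
(40, 250) [ 0.667 -0.495  0.076]
(300, 60) [ 0.088 -0.018  0.022]
shift mm [141.6  -2.6 177.1]
shift mm [ 86.3  -2.5 111.2]
turn deg [ 0.11 40.05  0.12]
```

Run:
```python
from h import *
import scipy.ndimage as ni
for tag,box in [('scene0',(145,210,155,265)),('side0',(155,228,370,490))]:
    c=pickle.load(open(f'pics/{tag}.pkl','rb'));P=cloud(c);f=c['frame'].astype(int)
    m=np.zeros(f.shape[:2],bool);a,b,e,g=box;m[a:b,e:g]=1
    m&=(f[...,0]>f[...,2]-14)&(abs(P[...,0]-.467)<.11)&(abs(P[...,1]+.224)<.14)&(P[...,2]>-.005)&(P[...,2]<.02); l,n=ni.label(ni.binary_opening(m));k=np.argmax(np.bincount(l.ravel())[1:])+1
    t=P[l==k];print(tag,len(t),cv2.minAreaRect((t[:,:2]*1000).astype(np.float32)),np.percentile(t[:,2],[5,50,95]))
```

```text
scene0 5309 ((465.0863037109375, -229.09718322753906), (154.73165893554688, 215.90818786621094), 0.19273139536380768) [0.00393855 0.00968006 0.01175996]
side0 3294 ((464.76043701171875, -226.6798553466797), (204.2740936279297, 144.51168823242188), 89.59058380126953) [0.00635745 0.00802418 0.0097084 ]
```

Call:
{"method": "send_rows", "body": {"xyz": [[4, 0, 6], [14, 0, 20], [30, 0, 40], [48, -1, 64], [64, -2, 84], [76, -2, 100], [84, -2.5, 109], [86.3, -2.5, 111.2]], "angular": [[0, 2, 0], [0, 8, 0], [0, 15, 0], [0, 23, 0], [0, 31, 0], [0, 37, 0], [0.1, 39.5, 0.1], [0.1, 40.05, 0.1]], "gripper": [100, 100, 100, 100, 100, 100, 100, 100]}}

```text
clock: 3.55
tcp_pos: [0.536, 0.1988, 0.0985]
tool_rot: [-0.002, 0.35, 0.937, 0.0]
contact_force: [0.5, -0.2, -0.9]
width: 1.001
```

Run:
```python
from h import *
s=log();print(s['joints'].round(3),s['tcp_pos'],s['tool_rot'],s['clock'])
d=np.array([-np.cos(np.radians(139.3)),-np.sin(np.radians(139.3)),0]);z=np.array([0,0,-1.]);Rt=np.stack([-d,np.cross(z,-d),z],1)
rel([.5345,.2015,.014],Rt)
```

```text
[ 0.249  0.568  1.611  0.003  0.965 -0.608] [0.53602359 0.19884346 0.09847792] [-1.54461114e-03  3.50161854e-01  9.36687865e-01  3.64427826e-04] 3.55
shift mm [ 2.6  1.  84.5]
turn deg [-0.02 -0.18 -0.29]
```

Call:
{"method": "send_rows", "body": {"xyz": [[2.6, 1, 4], [2.6, 1, 15], [2.6, 1, 30], [2.6, 1, 48], [2.6, 1, 64], [2.6, 1, 76], [2.6, 1, 83], [2.6, 1, 84.5]], "angular": [[0, 0, 0], [0, 0, -0.3], [0, -0.2, -0.3], [0, -0.2, -0.3], [0, -0.2, -0.3], [0, -0.2, -0.3], [0, -0.2, -0.3], [0, -0.2, -0.3]], "gripper": [100, 100, 100, 100, 100, 100, 100, 100]}}

```text
clock: 4.35
tcp_pos: [0.5334, 0.2024, 0.0143]
tool_rot: [0.001, 0.346, 0.938, -0.001]
contact_force: [-0.3, -0.1, -0.1]
width: 0.998
```

Call:
{"method": "send_rows", "body": {"xyz": [[0, 0, 0], [0, 0, 0], [0, 0, 0], [0, 0, 0], [0, 0, 0], [0, 0, 0], [0, 0, 0], [0, 0, 0]], "angular": [[0, 0, 0], [0, 0, 0], [0, 0, 0], [0, 0, 0], [0, 0, 0], [0, 0, 0], [0, 0, 0], [0, 0, 0]], "gripper": [80, 70, 60, 55, 50, 45, 42, 40], "grip_force": 30}}

```text
clock: 5.15
tcp_pos: [0.5339, 0.2022, 0.0149]
tool_rot: [0.001, 0.347, 0.938, -0.001]
contact_force: [-0.4, -0.7, 2.8]
width: 0.48
```

Run:
```python
from h import *
s=log();print(s['joints'].round(3),s['tcp_pos'],s['tool_rot'],s['clock'],s['width'],s['contact_force'])
snap('wrist','w3')
```

```text
[ 0.259  0.693  1.669 -0.004  0.779 -0.601] [0.53393379 0.20215843 0.0148616 ] [ 1.13662988e-03  3.46593829e-01  9.38014197e-01 -8.89415490e-04] 5.15 0.48017118907272627 [-0.4123349  -0.69616018  2.76809262]
```

View pics/w3.png

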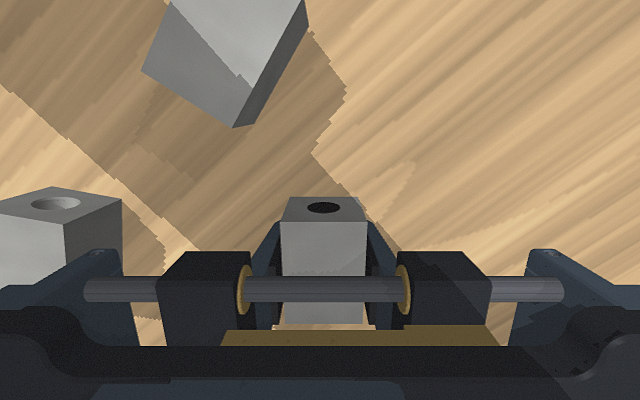

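The stand is gripped: the opening of 0.48 is about 43.7 mm, and the wrist view shows the block between the fingers at (323,250) with a plain black disc at (323,207). I lift it and plan the turning path.

Call:
{"method": "send_rows", "body": {"xyz": [[0, 0, 0], [0, 0, -5], [0, 0, -20], [0, 0, -45], [0, 0, -75], [0, 0, -105], [0, 0, -128], [0, 0, -136]], "angular": [[0, 0, 0], [0, 0, 0], [0, 0, 0], [0, 0, 0], [0, 0, 0], [0, 0, 0], [0, 0, 0], [0, 0, 0]], "gripper": [30, 30, 30, 30, 30, 30, 30, 30], "grip_force": 35}}

```text
clock: 6.0
tcp_pos: [0.5344, 0.2027, 0.153]
tool_rot: [0.002, 0.347, 0.938, -0.0]
contact_force: [0.3, 1.0, -3.6]
width: 0.482
```

```bash
cat > plan.py <<'E'
from ik import *
from scipy.spatial.transform import Slerp
s=env.sense();q=np.array(s['joints']);M=R(s['tool_rot']);t0=s['tcp_pos']
print(t0,s['width'],s['contact_force'])
for psi in (-150,-140,-165,180):
    Rt,tt=goal(np.radians(psi),0,[.466,-.227,.20])
    sl=Slerp([0,1],Ro.from_matrix([M,Rt]));qq=q.copy();N=24;worst=0
    print(psi,'total deg',np.degrees(Ro.from_matrix(M.T@Rt).magnitude()))
    for i in range(1,N+1):
        k=i/N;tc=t0*(1-k)+tt*k+np.array([0,0,.12*np.sin(np.pi*k)])
        qn,c=ik(sl(k).as_matrix(),tc,qq);step=np.abs(qn-qq).max();qq=qn
        if i%4==0: print('  ',i,c<1e-6,step.round(2),qn.round(2),tc.round(3))
E
python3 plan.py
```

```text
[0.53437111 0.20274001 0.15299244] 0.4815687047179975 [ 0.32260174  1.02351625 -3.58866878]
-150 total deg 131.73445579669018
   4 True 0.08 [ 0.3   0.46  1.46 -0.27  1.38 -0.25] [0.521 0.13  0.221]
   8 True 0.06 [ 0.3   0.49  1.37 -0.47  1.65 -0.01] [0.508 0.058 0.273]
   12 True 0.05 [ 0.25  0.58  1.32 -0.63  1.84  0.19] [ 0.495 -0.015  0.296]
   16 True 0.06 [ 0.15  0.71  1.31 -0.77  1.98  0.4 ] [ 0.482 -0.087  0.288]
   20 True 0.06 [ 0.01  0.89  1.27 -0.86  2.09  0.65] [ 0.469 -0.16   0.252]
   24 True 0.06 [-0.16  1.09  1.16 -0.91  2.22  0.91] [ 0.456 -0.232  0.2  ]
-140 total deg 125.51746893496096
   4 True 0.07 [ 0.3   0.44  1.48 -0.27  1.34 -0.26] [0.522 0.13  0.221]
   8 True 0.06 [ 0.31  0.46  1.41 -0.49  1.58 -0.02] [0.509 0.057 0.273]
   12 True 0.05 [ 0.28  0.54  1.39 -0.67  1.76  0.18] [ 0.496 -0.016  0.296]
   16 True 0.06 [ 0.19  0.67  1.39 -0.81  1.88  0.41] [ 0.483 -0.088  0.288]
   20 True 0.07 [ 0.06  0.85  1.37 -0.91  1.98  0.67] [ 0.47  -0.161  0.252]
   24 True 0.06 [-0.1   1.06  1.27 -0.98  2.1   0.92] [ 0.458 -0.234  0.2  ]
-165 total deg 141.4852378692321
[... 239 characters left out ...]
6 [ 0.09  0.78  1.19 -0.7   2.12  0.41] [ 0.482 -0.086  0.288]
   20 True 0.07 [-0.07  0.95  1.14 -0.77  2.25  0.66] [ 0.469 -0.158  0.252]
   24 True 0.07 [-0.25  1.13  1.01 -0.8   2.39  0.93] [ 0.455 -0.23   0.2  ]
180 total deg 151.621105293914
   4 True 0.1 [ 0.28  0.5   1.39 -0.23  1.48 -0.23] [0.521 0.131 0.221]
   8 True 0.08 [ 0.25  0.57  1.24 -0.39  1.83  0.01] [0.508 0.059 0.273]
   12 True 0.06 [ 0.16  0.69  1.15 -0.52  2.09  0.2 ] [ 0.495 -0.012  0.296]
   16 True 0.06 [ 0.02  0.83  1.09 -0.62  2.26  0.42] [ 0.481 -0.084  0.288]
   20 True 0.07 [-0.15  1.    1.03 -0.66  2.4   0.7 ] [ 0.468 -0.155  0.252]
   24 True 0.09 [-0.35  1.17  0.91 -0.64  2.54  1.02] [ 0.455 -0.227  0.2  ]
```

```bash
cat > rows.py <<'E'
from ik import *
from scipy.spatial.transform import Slerp
import json,os,sys
n=int(sys.argv[1])
s=log();M=R(s['tool_rot']);t0=s['tcp_pos']
if n==0: json.dump([M.tolist(),list(t0)],open('start.json','w'))
M0,ts=json.load(open('start.json'));M0=np.array(M0);ts=np.array(ts)
Rt,tt=goal(np.radians(-150),0,[.466,-.227,.20]);sl=Slerp([0,1],Ro.from_matrix([M0,Rt]))
e=lambda u:u-np.sin(2*np.pi*u)/(2*np.pi)*.7
X=[];A=[]
for i in range(8*n+1,8*n+9):
    k=e(i/32);tc=ts*(1-k)+tt*k+np.array([0,0,.12*np.sin(np.pi*k)])
    X.append((M.T@(tc-t0)*1000).round(0).astype(int).tolist());A.append(np.degrees(Ro.from_matrix(M.T@sl(k).as_matrix()).as_rotvec()).round(1).tolist())
print(X);print(A);print(s['tcp_pos'].round(3),s['width'],s['clock'],s['joints'].round(2))
E
python3 rows.py 0
```

```text
[[-2, -4, -4], [-4, -8, -8], [-7, -12, -13], [-10, -18, -20], [-14, -24, -27], [-19, -32, -35], [-25, -42, -46], [-31, -53, -57]]
[[0.8, -0.6, 0.8], [1.7, -1.2, 1.7], [2.7, -1.9, 2.6], [3.9, -2.7, 3.8], [5.3, -3.7, 5.3], [7.1, -5.0, 7.0], [9.1, -6.4, 9.1], [11.6, -8.2, 11.5]]
[0.534 0.203 0.153] 0.4815687047179975 6.0 [ 0.26  0.49  1.56 -0.    1.08 -0.6 ]
```

Call:
{"method": "send_rows", "body": {"xyz": [[-2, -4, -4], [-4, -8, -8], [-7, -12, -13], [-10, -18, -20], [-14, -24, -27], [-19, -32, -35], [-25, -42, -46], [-31, -53, -57]], "angular": [[0.8, -0.6, 0.8], [1.7, -1.2, 1.7], [2.7, -1.9, 2.6], [3.9, -2.7, 3.8], [5.3, -3.7, 5.3], [7.1, -5.0, 7.0], [9.1, -6.4, 9.1], [11.6, -8.2, 11.5]], "gripper": [30, 30, 30, 30, 30, 30, 30, 30]}}

```text
clock: 6.8
tcp_pos: [0.5223, 0.1414, 0.2078]
tool_rot: [0.033, 0.437, 0.891, -0.122]
contact_force: [-0.8, 0.3, -2.9]
width: 0.48
```

```bash
python3 rows.py 1
```

```text
[[-12, -12, -11], [-25, -26, -20], [-39, -42, -29], [-54, -59, -36], [-70, -76, -43], [-86, -94, -47], [-103, -112, -48], [-118, -130, -46]]
[[2.4, -1.9, 2.7], [5.6, -4.1, 5.8], [9.1, -6.5, 9.3], [12.8, -9.2, 13.0], [16.8, -12.0, 17.0], [21.1, -15.0, 21.2], [25.4, -18.0, 25.6], [29.9, -21.1, 30.0]]
[0.522 0.141 0.208] 0.4804750663367878 6.8 [ 0.3   0.46  1.48 -0.23  1.33 -0.29]
```

Call:
{"method": "send_rows", "body": {"xyz": [[-12, -12, -11], [-25, -26, -20], [-39, -42, -29], [-54, -59, -36], [-70, -76, -43], [-86, -94, -47], [-103, -112, -48], [-118, -130, -46]], "angular": [[2.4, -1.9, 2.7], [5.6, -4.1, 5.8], [9.1, -6.5, 9.3], [12.8, -9.2, 13.0], [16.8, -12.0, 17.0], [21.1, -15.0, 21.2], [25.4, -18.0, 25.6], [29.9, -21.1, 30.0]], "gripper": [30, 30, 30, 30, 30, 30, 30, 30]}}

```text
clock: 7.6
tcp_pos: [0.4958, -0.0148, 0.2963]
tool_rot: [0.111, 0.614, 0.667, -0.407]
contact_force: [0.0, 0.3, -3.0]
width: 0.481
```

```bash
python3 rows.py 2
```

```text
[[-17, -3, 17], [-31, -3, 35], [-42, -3, 55], [-52, -2, 75], [-60, 1, 95], [-66, 3, 115], [-71, 6, 134], [-75, 9, 151]]
[[4.4, -3.1, 4.3], [8.8, -6.1, 8.6], [13.0, -9.1, 12.8], [17.0, -12.0, 16.8], [20.8, -14.6, 20.5], [24.3, -17.1, 24.0], [27.4, -19.3, 27.1], [30.2, -21.3, 29.9]]
[ 0.496 -0.015  0.296] 0.4814471736717726 7.6 [ 0.25  0.58  1.32 -0.64  1.84  0.19]
```

Call:
{"method": "send_rows", "body": {"xyz": [[-17, -3, 17], [-31, -3, 35], [-42, -3, 55], [-52, -2, 75], [-60, 1, 95], [-66, 3, 115], [-71, 6, 134], [-75, 9, 151]], "angular": [[4.4, -3.1, 4.3], [8.8, -6.1, 8.6], [13.0, -9.1, 12.8], [17.0, -12.0, 16.8], [20.8, -14.6, 20.5], [24.3, -17.1, 24.0], [27.4, -19.3, 27.1], [30.2, -21.3, 29.9]], "gripper": [30, 30, 30, 30, 30, 30, 30, 30]}}

```text
clock: 8.4
tcp_pos: [0.4677, -0.1728, 0.2416]
tool_rot: [0.168, 0.685, 0.331, -0.627]
contact_force: [-0.6, -0.9, -3.4]
width: 0.476
```

```bash
python3 rows.py 3
```

```text
[[3, 8, 11], [8, 16, 20], [12, 23, 29], [16, 28, 35], [19, 33, 41], [22, 37, 46], [24, 40, 50], [26, 43, 54]]
[[2.5, -1.6, 2.5], [4.6, -3.1, 4.6], [6.3, -4.3, 6.3], [7.8, -5.3, 7.8], [9.0, -6.2, 9.0], [10.0, -6.9, 10.0], [10.8, -7.5, 10.8], [11.6, -8.0, 11.6]]
[ 0.468 -0.173  0.242] 0.4764002309717541 8.4 [-0.01  0.93  1.26 -0.87  2.11  0.7 ]
```

Call:
{"method": "send_rows", "body": {"xyz": [[3, 8, 11], [8, 16, 20], [12, 23, 29], [16, 28, 35], [19, 33, 41], [22, 37, 46], [24, 40, 50], [26, 43, 54]], "angular": [[2.5, -1.6, 2.5], [4.6, -3.1, 4.6], [6.3, -4.3, 6.3], [7.8, -5.3, 7.8], [9.0, -6.2, 9.0], [10.0, -6.9, 10.0], [10.8, -7.5, 10.8], [11.6, -8.0, 11.6]], "gripper": [30, 30, 30, 30, 30, 30, 30, 30]}}

```text
clock: 9.2
tcp_pos: [0.456, -0.2317, 0.2007]
tool_rot: [0.182, 0.684, 0.185, -0.682]
contact_force: [0.3, -1.0, -3.7]
width: 0.479
```

Run:
```python
from ik import *
s=log();print(s['tcp_pos'],s['clock'],s['width'],s['joints'].round(2))
Rt,tt=goal(np.radians(-150),0,[.466,-.227,.20]);rel(tt,Rt)
c=snap('scene','s4');d=snap('side','d4');w=snap('wrist','w4')
cv2.imwrite('pics/c4.png',np.hstack([cv2.resize(c['frame'][80:280,130:370],(400,333)),cv2.resize(d['frame'][60:260,330:570],(400,333))]))
```

```text
[ 0.45599169 -0.23168627  0.20068655] 9.2 0.4786876598877991 [-0.16  1.09  1.16 -0.91  2.22  0.9 ]
shift mm [ 0.7  0.9 -0. ]
turn deg [ 0.09 -0.18  0.14]
```

View pics/c4.png

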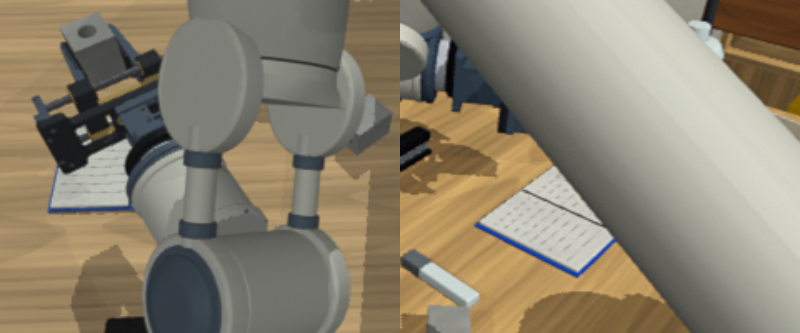

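View pics/d4.png

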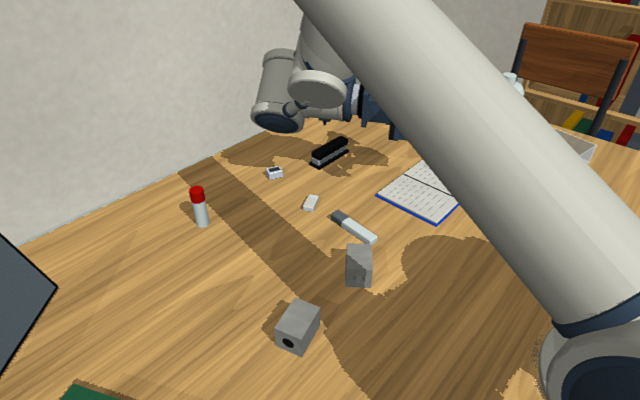

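The scene crop (90,32) shows the stand upright with its round opening on top, away from everything. The side view is blocked by the arm, but the other two blocks and the small items are undisturbed. Now I check hole depth, tilt and centring.

Run:
```python
from h import *
import scipy.ndimage as ni
c=pickle.load(open('pics/s4.pkl','rb'));P=cloud(c)
a,b,e,f=80,140,160,215
cv2.imwrite('pics/z4.png',cv2.resize(c['frame'][a:b,e:f],None,fx=9,fy=9,interpolation=cv2.INTER_CUBIC))
m=(P[...,2]>.224)&(P[...,2]<.24);m[:a]=0;m[b:]=0;m[:,:e]=0;m[:,f:]=0
l,n=ni.label(m);k=np.argmax(np.bincount(l.ravel())[1:])+1;t=P[l==k]
r=cv2.minAreaRect((t[:,:2]*1000).astype(np.float32));print(len(t),r,np.percentile(t[:,2],[5,50,95]))
A=np.c_[t,np.ones(len(t))];co=np.linalg.lstsq(np.c_[t[:,:2],np.ones(len(t))],t[:,2],rcond=None)[0];print('slope deg',np.degrees(co[:2]))
# hole depths: rays whose plane crossing lies within 7mm of face centre
T=c2w(c);v,u=np.indices(m.shape);dr=np.stack([(u-c['cx'])/c['fx'],(v-c['cy'])/c['fy'],np.ones(m.shape)],-1)@T[:3,:3].T
h=np.median(t[:,2]);X=T[:3,3]+dr*((h-T[2,3])/dr[...,2])[...,None]
disc=np.hypot(X[...,0]-r[0][0]/1000,X[...,1]-r[0][1]/1000)<.0075
print('disc',disc.sum(),'depth below face mm',np.sort((h-P[...,2][disc])*1000).round(0))
```

```text
536 ((461.1226806640625, -228.612060546875), (47.4585075378418, 44.333648681640625), 29.7108097076416) [0.2257601  0.23255142 0.23405356]
slope deg [-2.48317443 -1.06902668]
disc 41 depth below face mm [ 2.  2.  2.  3.  3.  3.  3.  4.  4.  4.  5.  5.  5.  5.  6.  6.  6.  6.
  7.  7.  7.  7.  8.  8.  9.  9.  9. 10. 10. 10. 10. 10. 11. 11. 12. 12.
 12. 12. 13. 13. 14.]
```

View pics/z4.png

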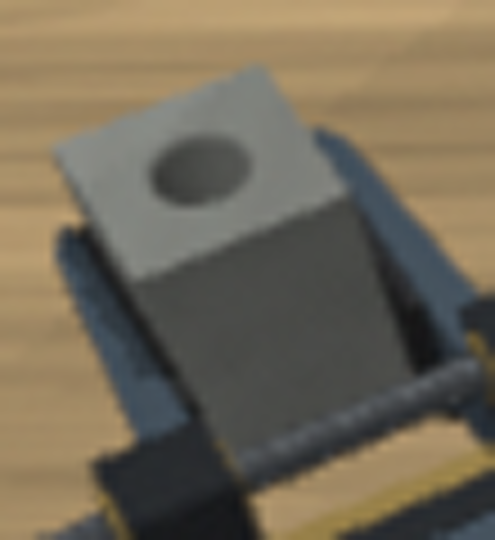

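View pics/w4.png

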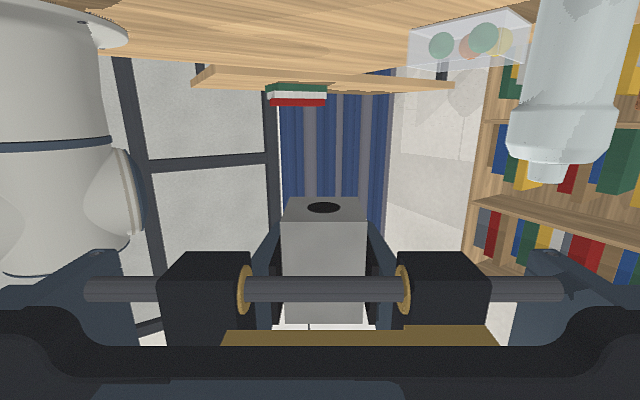

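Run:
```python
from h import *
c=pickle.load(open('pics/s4.pkl','rb'));P=cloud(c)
m=(P[...,2]>.2295)&(P[...,2]<.238);m[:80]=0;m[140:]=0;m[:,:160]=0;m[:,215:]=0
t=P[m];t=t[(np.hypot(t[:,0]-.4625,t[:,1]+.2286)>.0115)&(abs(t[:,:2]-[.462,-.2286]).max(1)<.03)]
for _ in range(5):
    A=np.c_[t[:,:2],np.ones(len(t))];co=np.linalg.lstsq(A,t[:,2],rcond=None)[0];r=t[:,2]-A@co;t=t[abs(r)<2.5*r.std()]
print(len(t),'slope deg',np.degrees(co[:2]),r.std())
# calibrate against desk plane
d=P[(abs(P[...,2])<.01)&(P[...,0]>.6)&(P[...,0]<.9)];print(np.degrees(np.linalg.lstsq(np.c_[d[:,:2],np.ones(len(d))],d[:,2],rcond=None)[0][:2]),d[:,2].mean())
w=pickle.load(open('pics/w4.pkl','rb'));w3=pickle.load(open('pics/w3.pkl','rb'))
# block face normal in tool frame, before & after
for x in (w3,w):
    T=np.array(x['tool_from_camera']);z=x['range_z'];v,u=np.indices(z.shape)
    q=(np.stack([(u-x['cx'])/x['fx']*z,(v-x['cy'])/x['fy']*z,z],-1)@T[:3,:3].T+T[:3,3])[226:268,290:358].reshape(-1,3)
    k=np.linalg.lstsq(np.c_[q[:,:2],np.ones(len(q))],q[:,2],rcond=None)[0];print('face slope in tool deg',np.degrees(k[:2]).round(2),np.median(q,0).round(4))
rel([.4595,-.2305,.2000]) 
M=R(env.sense()['tool_rot']);print(M.round(4))
```

```text
370 slope deg [0.25008907 0.20139762] 0.0007803302931632116
[0.01930731 0.037057  ] 0.0011883133613588036
face slope in tool deg [-16.51  -0.07] [ 0.0158 -0.0008 -0.028 ]
face slope in tool deg [-2.64e+01 -1.00e-02] [ 0.0178  0.0009 -0.0288]
shift mm [ 0.7  0.8 -3.7]
[[ 0.0013  0.5014 -0.8652]
 [ 0.005  -0.8652 -0.5014]
 [-1.     -0.0037 -0.0036]]
```

Tilt is about 0.3°, and the opening is recessed at least 14 mm where the camera can see into it. I make a 4 mm centring correction, then hold still.

Call:
{"method": "send_rows", "body": {"xyz": [[0, 0, -1], [0, 0.5, -2], [0, 1, -3], [0, 1, -4], [0, 1, -4], [0, 1, -4], [0, 1, -4], [0, 1, -4]], "angular": [[0, 0, 0], [0, -0.1, 0], [0, -0.2, 0.1], [0, -0.2, 0.1], [0, -0.2, 0.1], [0, -0.2, 0.1], [0, -0.2, 0.1], [0, -0.2, 0.1]], "gripper": [30, 30, 30, 30, 30, 30, 30, 30]}}

```text
clock: 10.15
tcp_pos: [0.4599, -0.2304, 0.2008]
tool_rot: [-0.183, -0.683, -0.184, 0.683]
contact_force: [-0.2, 0.0, -3.0]
width: 0.48
```

Call:
{"method": "send_rows", "body": {"xyz": [[0, 0, 0], [0, 0, 0], [0, 0, 0], [0, 0, 0], [0, 0, 0], [0, 0, 0], [0, 0, 0], [0, 0, 0]], "angular": [[0, 0, 0], [0, 0, 0], [0, 0, 0], [0, 0, 0], [0, 0, 0], [0, 0, 0], [0, 0, 0], [0, 0, 0]], "gripper": [30, 30, 30, 30, 30, 30, 30, 30]}}

```text
clock: 10.95
tcp_pos: [0.4599, -0.2304, 0.2008]
tool_rot: [-0.183, -0.683, -0.184, 0.683]
contact_force: [-0.4, -0.4, -2.7]
width: 0.479
```

Run:
```python
from h import *
s=env.sense();print(s['tcp_pos'],np.abs(s['qd']).max(),s['width'],s['contact_force'],R(s['tool_rot'])[2].round(4),s['clock'])
c=snap('scene','s5');P=cloud(c)
m=(P[...,2]>.2295)&(P[...,2]<.238);m[:80]=0;m[140:]=0;m[:,:160]=0;m[:,215:]=0
t=P[m];print(cv2.minAreaRect((t[:,:2]*1000).astype(np.float32)),np.median(t[:,2]))
c0=pickle.load(open('pics/scene0.pkl','rb'))
# unmoved objects: patch differences
for n,(u,v) in dict(eraser=(313,236),stapler=(225,280),sharp=(304,302),glue=(423,280),b1=(348,155),b2=(416,150),hl=(313,188)).items():
    P0=cloud(c0)[v,u];print(n,P0.round(3),P[v,u].round(3))
```

```text
[ 0.45990869 -0.23039982  0.20080194] 0.0022590669089392642 0.47927816444264776 [-0.39581692 -0.3684323  -2.67812161] [-1.0e+00 -1.9e-03 -2.0e-04] 10.95
((494.9742431640625, -209.58734130859375), (120.50421142578125, 73.54133605957031), 12.94050407409668) 0.2330536173846992
eraser [ 0.627 -0.005  0.012] [ 0.737 -0.01   0.228]
stapler [ 0.725 -0.169  0.041] [ 0.798 -0.126  0.234]
sharp [ 0.765 -0.027  0.019] [ 0.765 -0.027  0.02 ]
glue [0.754 0.18  0.078] [0.754 0.18  0.077]
b1 [0.447 0.08  0.045] [0.449 0.08  0.048]
b2 [0.439 0.234 0.046] [0.439 0.235 0.045]
hl [ 0.514 -0.     0.018] [ 0.662 -0.007  0.236]
```

View pics/s5.png

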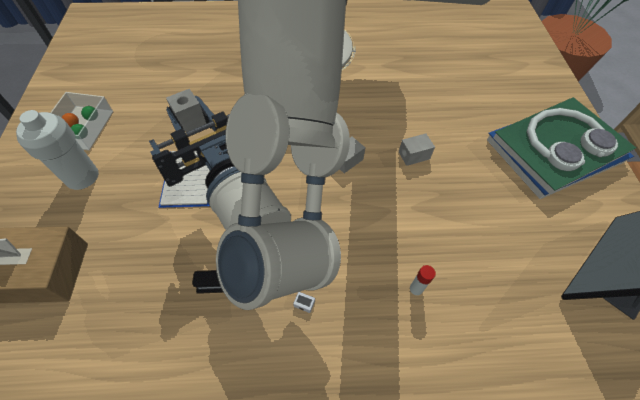

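The stand is held hole-up at (185,105), with the notebook below. The sharpener, glue stick and other blocks have not moved, and the side view showed the eraser, highlighter and stapler in place. I hand in.

```bash
python3 -c "
from station import env
print(env.hand_in())"
```

```text
the job is handed in; nothing more can be done
None
```

I handed the job in with the pen stand held still, hole up, over the middle of the notebook, at about 11 s of the 58 s allowed.

**What I did:** Of the three look-alike blocks I took the one farthest from the base, 0.571 m out. Depth readings showed its black disc flush with the face (the pad) and the greyer one recessed (the hole). I gripped it across its long sides at 35 N, lifted it and turned it hole-up.

**Last checks:**
- **Hole:** The opening on top is recessed at least 14 mm, as deep as the camera could see in.
- **Tilt:** The top face measured about 0.3° off level. After that I made only a 4 mm centring shift and a 0.2° trim.
- **Position:** By the arm's pose, the stand's centre is within about 3 mm of the notebook's. My two camera estimates of the notebook's centre differed by 2.4 mm.
- **Air below:** About 16 cm from the top-face height less the block's 62 mm length, well over the 5 cm asked for.
- **Stillness and grip:** The joints were at rest and the opening steady at 0.48, about 43.7 mm.
- **Other items:** The sharpener, glue stick and both other blocks read unchanged. The arm hid the eraser, highlighter and stapler from the scene camera. In the side view, taken just before the final 4 mm shift, they looked undisturbed.

**Checks that failed:** My last attempt to re-measure the stand's centre from the scene camera picked up the gripper too, so I discarded it. The final centring therefore rests on the arm's pose and the earlier measurement. A wrist-camera tilt check was also unusable, because it mixed in edges.

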